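# Drop one portion of frozen rice balls from the lever dispenser into the pan

## Robot

A 7-joint arm with a two-finger parallel gripper is mounted at the origin on a cart in front of the work surface, level with it; the furniture and walls round the work are solid. World frame = base frame: x ahead of the robot, y to its left, z up, the work surface at z = 0. Lengths are in m, angles in rad, forces in N, time in s.
With the tool pointing down it reaches from about 0.425 to 0.875 m from the base axis. Payload 8.4 kg.
Tool frame: the origin (TCP) lies on the front face of the gripper's body, between the roots of the fingers; the fingertips stand env.tips_ahead ahead of it and the grasp point (between the pads) lies 54 mm ahead of it (env.tips_ahead is the distance from the TCP to the fingertips, in m); z points along the fingers, y is the line along which they close (so a half turn about z gives the same grasp; the last joint's range is limited). The gripper opens to 85 mm and grips with 20 to 120 N. Pads are 22 mm wide; open, the fingers measure 114 mm over their backs; the gripper's body (76 mm by 85 mm) begins 54 mm behind the grasp point. The pads swing forward as they close: fully open they stand 13 mm farther back than shut.
Start: joints at [-1.277, 0.333, 0.04, 1.465, -0.013, 1.343, -0.059], TCP at [0.249, 0.6, 0.304] pointing down, gripper open.
Joint ranges: [-2.58, 2.58], [-0.38, 2.09], [-1.3, 1.39], [0.25, 2.4], [-1.5, 4.64], [0.08, 2.09], [-2.65, 2.65]. Speed limits (rad/s): [2.22, 2.22, 2.79, 2.79, 3.14, 3.14, 3.14].

## Interface

Orientations are given as a unit quaternion [x, y, z, w].
In Python, from station import env, grip, eyes, finder gives the robot as it stands. Calls block until the motion is done:
- env.move_to(position, orientation): joint-space move of the TCP to a pose.
- env.servo_line(position, frame=None, rate=0.15): straight line of the TCP; frame=None keeps the orientation; rate is the mean speed in m/s.
- env.set_joints(angles): joint-space move.
- grip(opening, force=None): finger opening in m; force is the grip in N (None keeps the last); returns when the fingers have stopped.
- env.sleep(seconds).
- env.ik(position, orientation): joint angles nearest the present ones, or None.
- eyes.capture(name): name is "side" or "top" or "wrist"; returns (picture, depth): 384x512x3 uint8, red, green, blue; 384x512 float32, m along the optical axis (not along the pixel's ray), 0 where there is no reading.
- eyes.calibration(name): a dict with "fx", "fy", "cx", "cy" (pixels), "distortion" ([k1, k2, p1, p2, k3] as OpenCV has them; the pictures are not rectified), "world_to_cam" (4x4, takes a point from world to camera coordinates). Camera axes: x right, y up, looking along -z (the intrinsics and any distortion apply to the point x, -y, -z); pixel columns grow to the right and rows downward; lengths in m; the calibration is good to about 2 mm. A picture is of the moment at which its call begins: read the wrist's pose just before it. calibration takes no time and is no camera call; for the wrist camera it gives the pose at the moment of the call.
A pose or a line that the arm cannot do raises env.PlanningError and nothing moves.
- env.hand_in(): hands the job in; it is judged then, once.
Trained networks look in the newest picture that a camera, given by its name, has taken for a name from the list of things; names that differ only in an ending like _2 or _b are one class to them, and where a whole thing is asked for, a point or a joint stands for the part that bears it (a point fixed in the world has none). Each returns a list of dicts, best first, with "conf" (0 to 1); they miss things now and then, are a little off and sometimes report something else, mostly with a low value. They report only what shows in the picture. A call takes as long as a camera call.
- finder.find_in(camera, label): "box" ([left, top, right, bottom] in pixels, round what is visible of it).
- finder.masks_of(camera, label): "region" (384x512 bool, what is visible of it) and "box" ([left, top, right, bottom] in pixels, round what is visible of it).
Readings, each from a call of its own:
- env.current_time(): time.
- env.current_qpos(): joint angles.
- env.current_joint_velocities(): joint speeds.
- env.current_tau(): joint torques, N m.
- env.current_position(): TCP position.
- env.current_orientation(): TCP orientation.
- env.current_wrist_force(): force on the tool from outside, world axes, zero at the start.
- env.current_wrist_torque(): the same for the moment, N m.
- env.current_opening(): finger opening in m.
- env.current_finger_force(): force on a finger pad.
Only numpy, scipy, OpenCV 4.12 (cv2) and the standard library are available. Lean on these libraries where they do the work, as an engineer would, in place of code of your own. Each camera call takes 0.05 s, during which the arm holds its last target. There are 200 camera calls.

## Task

Fill the pan for the fryer: push the empty steel pan fully home under the dispenser's spout, until it meets the stop at the back of the bay. Then press the dispenser's black lever pad all the way down and keep it down until all three frozen rice balls have rolled out into the pan, and let the lever up slowly under your fingertip so that the spring-loaded flap lid over the mouth eases shut instead of slamming. Only push and press: do not pick up or lift the pan, do not touch the flap or the rice balls, leave the tin, the timer and the small dish beside it where they stand, and finish with the pan still home and your hand clear.

Things in the scene. Friction and masses are not known exactly. Their poses are not given: they have to be found in the camera images.
- dispenser: Fixed steel portion dispenser, 138 mm wide, 254 mm high: hopper behind (from x = +0.04), in front of it a narrow sloping spout, its mouth shut by a flap, facing the robot. Origin on the worktop under the middle of the mouth; x points from the mouth back into the hopper, y left, z up. Spout and shut flap reach to x = -0.02, 170 mm high; the spout's floor is 90 mm above the worktop.
- bay_stop (a point): Middle of the flat stop at the back of the pan bay under the spout, at x = +0.057 in the dispenser's frame, 30 mm above the worktop. The bay's cheeks stand 128 mm apart inside, 104 mm high, from x = -0.03 back to the stop; in front of them flared lead-in wings spread to about 160 mm apart at x = -0.06.
- pan: Empty loose steel pan, 0.45 kg: 166 x 114 mm over its turned rim, 63 mm high, walls 3 mm, origin under its middle, x along its length. Below the rim it is 5 mm smaller all round. It stands before the bay, drawn out 45 to 90 mm, slightly askew. Home against the stop, its origin is at x = -0.026 in the dispenser's frame. Push the middle of its near end; it slides at 2 to 7 N, or 12 where it rubs.
- lever_top (a point): Middle of the top of the black ribbed lever pad, 40 x 40 x 9 mm, on the dispenser's left (+y) side, 132 mm left of its middle. At rest about 158 mm above the worktop, sloping 0.28 rad up towards the robot; pressed home it is about 84 mm lower (it shifts under 8 mm along x on the way). A spring pushes it up with 1 to 4 N at all times: it follows the finger; let go, the flap slams.
- lever_axis (a point): The lever's pivot on the dispenser's left side, 115 mm above the worktop; axis along the dispenser's y. The pad is 140 mm from it, towards the robot.
- lever_angle (a joint): Angle of the lever in rad: 0 up (rest), grows as the pad is pressed, about 0.61 at the lower stop. A short rod links it to the flap's crank.
- flap_angle (a joint): Angle of the flap that closes the spout's mouth, rad: 0 shut (hanging down), grows as it swings out and up; 1.40 fully open at its stop. It turns about 2.3 times as far as the lever; the spring shuts it. All balls pass once it is beyond 1.2.
- flap: The flap: steel sheet 50 mm wide, 58 mm long; origin at the middle of its hinge shaft, 150 mm above the worktop at the mouth. It swings out to 65 mm in front of the mouth. The hand must not touch it.
- ball_1_center (a point): Centre of rice ball 1 (first, behind the flap): hard breaded ball, 40 mm in diameter, about 35 g, waiting in the trough; it rolls out by itself when the flap is open.
- ball_2_center (a point): Centre of rice ball 2 (second): hard breaded ball, 40 mm in diameter, about 35 g, waiting in the trough; it rolls out by itself when the flap is open.
- ball_3_center (a point): Centre of rice ball 3 (third, farthest up the trough): hard breaded ball, 40 mm in diameter, about 35 g, waiting in the trough; it rolls out by itself when the flap is open.
- ball_1: Rice ball 1 itself; its origin lies on its surface and turns with it, so use its centre.
- ball_2: Rice ball 2 itself; its origin lies on its surface and turns with it, so use its centre.
- ball_3: Rice ball 3 itself; its origin lies on its surface and turns with it, so use its centre.
- can_opener: Obstacle: heavy bench can opener clamped to the worktop on the right, near the robot; its post and crank stand 406 mm high. Origin under its foot. Keep the arm over it or clear of it.
- tomato_tin: Bystander: small food tin, 58 mm across, 72 mm high, upright on the worktop to the right of the pan; origin under its middle. Leave it.
- timer: Bystander: round white wind-up timer, 74 mm across, 55 mm high, to the right of the dispenser; origin under its middle. Leave it.
- ramekin_b: Bystander: small ribbed dish, 68 mm across, 38 mm high, to the left beyond the lever pad; origin under its middle. Leave it.

How it is judged:
By the outcome, as a careful person would: the job done as asked, in the order asked, and still so for the second after the job is handed in, with the robot touching nothing.
It also fails if it takes over 59 s, if anything falls off the work surface, if the arm or the gripper's body presses on something with over 40 N, if the wrist force passes 120 N, or if a joint passes its speed limit or range.

## Working session

There is one attempt and no reset: what is moved stays moved. The work goes in short steps, each a Python script; the robot and the scene stay as the last script left them, time stands still between calls to the robot, and variables do not carry over. Pictures are saved under pics/ and viewed, at most 10 in all, crops included, and the job is handed in when it is done.

```bash
ls; mkdir -p pics
cat > h.py <<'E'
import numpy as np, cv2
from station import env, grip, eyes, finder
def cloud(name, d, cal=None):
    c=cal or eyes.calibration(name)
    K=np.array([[c['fx'],0,c['cx']],[0,c['fy'],c['cy']],[0,0,1]])
    v,u=np.mgrid[0:384,0:512]
    n=cv2.undistortPoints(np.stack([u,v],-1).reshape(-1,1,2).astype(np.float64),K,np.array(c['distortion'],float)).reshape(384,512,2)
    P=np.stack([n[...,0]*d,-n[...,1]*d,-d,np.ones_like(d)],-1)
    return (P@np.linalg.inv(np.array(c['world_to_cam'])).T)[...,:3]
E
python3 - <<'E'
from h import *
ims=[]
for n in ("top","side"):
    im,d=eyes.capture(n); ims.append(im); W=cloud(n,d)
    np.savez(f'{n}.npz',im=im,d=d,W=W)
    print(n,np.linalg.inv(eyes.calibration(n)['world_to_cam'])[:3,3])
    for l in ("pan","dispenser","lever_top","can_opener","tomato_tin","timer","ramekin_b","flap"):
        for m in finder.masks_of(n,l)[:2]:
            p=W[m['region']&(d>0)]
            if len(p): print(l,round(m['conf'],2),np.round(m['box']),np.round(np.median(p,0),3),np.round(np.percentile(p,2,axis=0),3),np.round(np.percentile(p,98,axis=0),3))
cv2.imwrite('pics/a.png',cv2.cvtColor(cv2.resize(np.vstack(ims),(800*512//683,600)) if 0 else cv2.resize(np.hstack(ims),(800,300)),cv2.COLOR_RGB2BGR))
print(env.tips_ahead,env.current_orientation(),env.current_time(),env.current_opening())
E
```

```text
pics
station.py
top [ 0.39279578 -0.01895972  1.20353782]
pan 0.65 [197. 162. 241. 216.] [0.596 0.073 0.005] [ 0.511  0.012 -0.001] [0.67  0.126 0.065]
dispenser 0.69 [171.  90. 256. 181.] [0.731 0.044 0.25 ] [ 0.619 -0.039  0.001] [0.828 0.191 0.258]
lever_top 0.74 [172. 132. 202. 176.] [0.642 0.176 0.154] [ 0.605  0.134 -0.001] [0.765 0.209 0.168]
tomato_tin 0.73 [150. 151. 170. 171.] [0.692 0.282 0.008] [0.657 0.244 0.   ] [0.72  0.309 0.041]
tomato_tin 0.66 [263. 189. 287. 205.] [ 0.564 -0.115  0.069] [ 0.54  -0.144  0.001] [ 0.594 -0.091  0.075]
timer 0.84 [261. 152. 282. 174.] [ 0.681 -0.103  0.039] [ 0.651 -0.14   0.001] [ 0.717 -0.07   0.056]
ramekin_b 0.82 [150. 150. 170. 172.] [0.694 0.282 0.009] [0.657 0.244 0.   ] [0.721 0.31  0.041]
flap 0.51 [197. 148. 228. 166.] [0.669 0.058 0.123] [0.659 0.033 0.091] [0.687 0.14  0.159]
side [ 0.22771238 -0.92559059  0.75900822]
pan 0.81 [234. 175. 276. 209.] [0.583 0.105 0.033] [0.513 0.011 0.001] [0.674 0.125 0.064]
dispenser 0.84 [251. 124. 340. 211.] [ 0.731 -0.021  0.135] [ 0.623 -0.039  0.003] [0.827 0.141 0.255]
lever_top 0.68 [251. 142. 281. 153.] [0.632 0.175 0.156] [0.607 0.138 0.135] [0.708 0.206 0.163]
tomato_tin 0.56 [261. 206. 282. 235.] [ 0.565 -0.138  0.053] [ 0.543 -0.149  0.001] [ 0.595 -0.098  0.072]
timer 0.56 [292. 206. 315. 226.] [ 0.68  -0.124  0.035] [ 0.655 -0.143  0.006] [ 0.718 -0.086  0.055]
ramekin_b 0.55 [256. 157. 273. 171.] [0.693 0.294 0.027] [0.659 0.244 0.006] [0.723 0.311 0.04 ]
flap 0.61 [290. 206. 313. 225.] [ 0.681 -0.123  0.035] [ 0.655 -0.143  0.004] [ 0.719 -0.08   0.055]
flap 0.5 [277. 151. 280. 182.] [0.673 0.063 0.1  ] [0.666 0.046 0.093] [0.69  0.134 0.157]
0.0726 [ 1.95151013e-01  9.80773206e-01 -1.11945664e-05  8.48714208e-06] 0.9 0.08588551852314885
```

Run:
```python
from h import *
def rect(p): 
    r=cv2.minAreaRect((p[:,:2]*1000).astype(np.float32)); return np.round(r[0],1),np.round(r[1],1),round(r[2],1)
for n in ("top","side"):
    f=np.load(n+'.npz'); W=f['W']; ok=f['d']>0
    x,y,z=W[...,0],W[...,1],W[...,2]
    box=lambda a,b,c,d_,e,g: W[ok&(x>a)&(x<b)&(y>c)&(y<d_)&(z>e)&(z<g)]
    for lab,b in dict(hop=(.6,.9,-.08,.15,.24,.27),rim=(.48,.66,0,.14,.057,.068),pad=(.58,.68,.14,.23,.14,.175)).items():
        p=box(*b); print(n,lab,len(p),rect(p) if len(p)>5 else '', np.round(p.mean(0),4))
f=np.load('top.npz'); a=cv2.resize(f['im'][80:230,130:300],(680,600),interpolation=cv2.INTER_CUBIC)
cv2.imwrite('pics/top.png',cv2.cvtColor(a,cv2.COLOR_RGB2BGR))
# test wrist view pose candidates
q=env.current_orientation()
for P in ([.45,.1,.45],[.5,.1,.45],[.5,.1,.4]): print(P,env.ik(P,q))
```

```text
top hop 1984 (array([774. ,  41.3]), array([141.2, 124.2]), 82.5) [0.7721 0.0409 0.2542]
top rim 298 (array([587. ,  78.3]), array([132.7, 155.8]), 83.6) [0.5687 0.0731 0.062 ]
top pad 197 (array([645.7, 181.1]), array([45.4, 95.5]), 61.5) [0.6305 0.1847 0.1555]
side hop 774 (array([776.3,  36.8]), array([146. , 126.1]), 82.2) [0.7724 0.0243 0.2528]
side rim 192 (array([583.9,  75.9]), array([138.3, 141.7]), 83.4) [0.5736 0.0809 0.0613]
side pad 86 (array([645.4, 179.7]), array([45. , 82.6]), 63.9) [0.6334 0.177  0.1543]
[0.45, 0.1, 0.45] [-0.84453833 -0.13394545  0.47282078  1.66627322  0.06089938  1.59467057
  0.8040733 ]
[0.5, 0.1, 0.45] [-0.78364247 -0.01319796  0.49817102  1.56942602  0.00633434  1.58375573
  0.8925476 ]
[0.5, 0.1, 0.4] [-0.77621684 -0.008334    0.49328514  1.66482943  0.00398897  1.48409964
  0.89468192]
```

View pics/top.png

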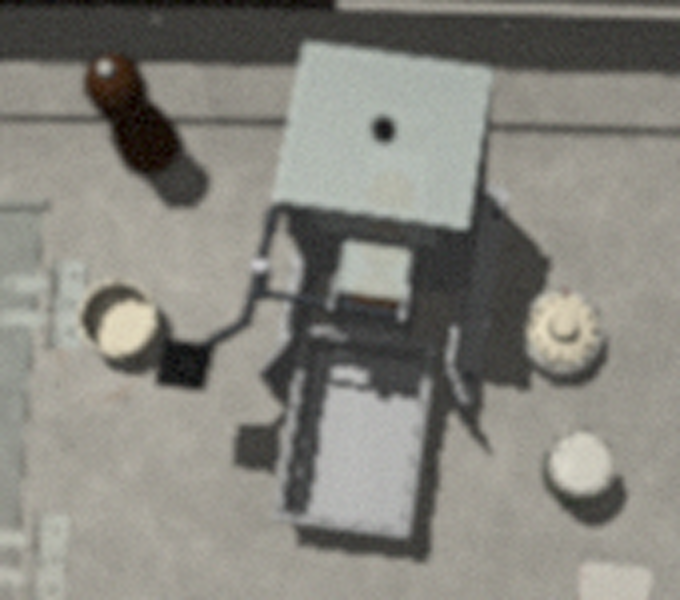

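View pics/a.png

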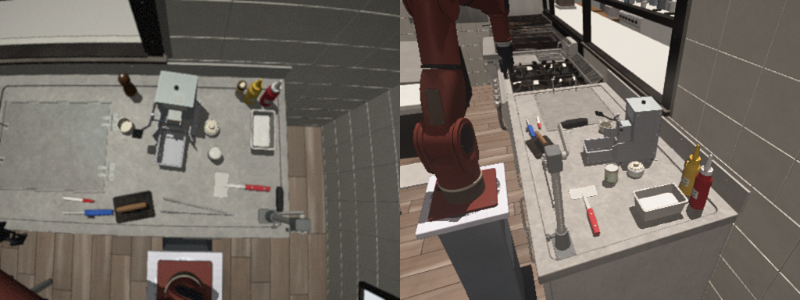

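```bash
cat >> h.py <<'E'
from scipy.spatial.transform import Rotation as R
def tool(yaw,tilt=0.):
    """tool down, closing axis across yaw; tilt>0 leans the hand back toward the robot"""
    zt=R.from_euler('z',yaw).apply([np.sin(tilt),0,-np.cos(tilt)])
    yt=R.from_euler('z',yaw).apply([0,1,0]); xt=np.cross(yt,zt)
    return R.from_matrix(np.stack([xt,yt,zt],1))
E
python3 - <<'E'
from h import *
c=eyes.calibration('wrist'); M=np.linalg.inv(c['world_to_cam'])
Rt=R.from_quat(env.current_orientation())
print('cam in tool',Rt.inv().apply(M[:3,3]-env.current_position()),'look',Rt.inv().apply(-M[:3,2]),'up',Rt.inv().apply(M[:3,1]),c['fx'],env.current_position())
for yaw in (-.14,-.14+np.pi,-.14+np.pi/2,-.14-np.pi/2):
  for P,t in (([.47,.1,.4],.0),([.47,.06,.105],0),([.61,.19,.22],.5)):
    q=env.ik(P,(tool(yaw,t) if abs(yaw)<1 else (tool(-.14,t)*R.from_euler('z',yaw+.14))).as_quat()); print(round(yaw,2),P,t,None if q is None else np.round(q,2))
E
```

```text
cam in tool [ 8.31672956e-02  3.12600802e-05 -7.09388472e-02] look [-3.24037202e-01  4.07619585e-04  9.46044251e-01] up [9.46044338e-01 8.37897152e-05 3.24037195e-01] 301.1899775432937 [0.24880702 0.60047213 0.30392922]
-0.14 [0.47, 0.1, 0.4] 0.0 [-0.79 -0.08  0.46  1.72  0.04  1.49  1.1 ]
-0.14 [0.47, 0.06, 0.105] 0 [-0.71  0.2   0.53  2.12 -0.14  0.85  1.34]
-0.14 [0.61, 0.19, 0.22] 0.5 [-0.85  0.16  0.38  1.95  0.37  0.66  0.69]
3.0 [0.47, 0.1, 0.4] 0.0 [-0.88 -0.09  0.55  1.73  0.05  1.49 -2.05]
3.0 [0.47, 0.06, 0.105] 0 [-0.82  0.22  0.66  2.12 -0.18  0.85 -1.77]
3.0 [0.61, 0.19, 0.22] 0.5 [-0.73  0.16  0.25  1.94  0.41  0.67 -2.48]
1.43 [0.47, 0.1, 0.4] 0.0 [-0.91 -0.09  0.57  1.73  0.05  1.49 -0.48]
1.43 [0.47, 0.06, 0.105] 0 [-0.77  0.21  0.61  2.12 -0.16  0.85 -0.21]
1.43 [0.61, 0.19, 0.22] 0.5 [-0.9   0.17  0.44  1.95  0.35  0.66 -0.86]
-1.71 [0.47, 0.1, 0.4] 0.0 [-1.55 -0.26  1.07  1.74  0.22  1.53  2.5 ]
-1.71 [0.47, 0.06, 0.105] 0 [ 0.74  0.39 -1.09  2.05  0.43  0.95  2.43]
-1.71 [0.61, 0.19, 0.22] 0.5 [-0.66  0.16  0.17  1.94  0.43  0.68  2.22]
```

Run:
```python
from h import *
t0=env.current_time(); env.move_to([.46,.12,.4],tool(-.14).as_quat()); t1=env.current_time(); grip(0.0,30)
print(t0,t1,env.current_time(),env.tips_ahead,env.current_opening())
cal=eyes.calibration('wrist'); im,d=eyes.capture('wrist'); W=cloud('wrist',d,cal)
np.savez('w.npz',im=im,d=d,W=W)
for l in ("pan","lever_top","dispenser"):
    for m in finder.masks_of('wrist',l)[:2]:
        p=W[m['region']&(d>0)]; np.save(f'm_{l}.npy',m['region']) if m['conf']>.5 else 0
        print(l,round(m['conf'],2),np.round(m['box']),np.round(np.percentile(p,2,axis=0),3),np.round(np.percentile(p,98,axis=0),3))
cv2.imwrite('pics/w.png',cv2.cvtColor(cv2.resize(im,(768,576)),cv2.COLOR_RGB2BGR))
```

```text
0.9 2.825 3.5917 0.0726 0.0002838296373928722
pan 0.73 [171. 237. 353. 345.] [ 0.579 -0.021  0.002] [0.725 0.212 0.197]
pan 0.72 [192. 174. 273. 286.] [0.509 0.012 0.002] [0.663 0.127 0.064]
lever_top 0.82 [315. 270. 348. 290.] [0.603 0.177 0.156] [0.634 0.216 0.165]
dispenser 0.62 [170. 234. 349. 350.] [ 0.603 -0.021  0.004] [0.725 0.213 0.166]
```

View pics/w.png

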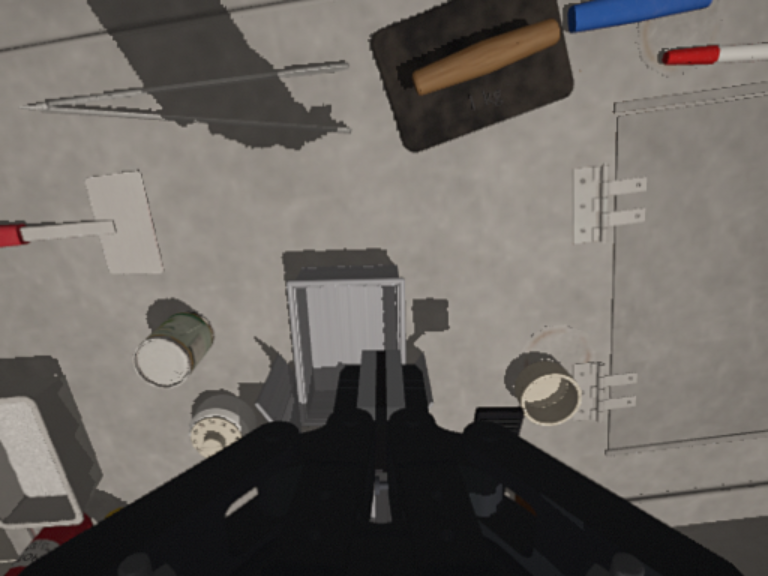

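Run:
```python
from h import *
def fit(p):  # line y-dir edge
    pass
f=np.load('w.npz');W=f['W'];ok=f['d']>0;m=np.load('m_pan.npy')
x,y,z=[W[...,i] for i in range(3)]
p=W[ok&(z>.056)&(z<.07)&(x>.49)&(x<.6)&(y>0)&(y<.15)]
print(len(p)); r=cv2.minAreaRect((p[:,:2]*1000).astype(np.float32));print(np.round(cv2.boxPoints(r),1).tolist())
near=p[p[:,0]<.525]; 
# near edge: min x in y bins
for lo in np.arange(.02,.135,.01):
    a=p[(p[:,1]>=lo)&(p[:,1]<lo+.01)]
    if len(a): print(round(lo,3),np.round([a[:,0].min(),np.median(a[:,0]),a[:,0].max()],4))
for hi in np.arange(.52,.6,.01):
    a=p[(p[:,0]>hi-.01)&(p[:,0]<hi)]
    if len(a): print('x',round(hi,3),np.round([a[:,1].min(),a[:,1].max()],4))
for nm in ('w','top','side'):
    f=np.load(nm+'.npz');W=f['W'];ok=f['d']>0;x,y,z=[W[...,i] for i in range(3)]
    s=ok&(z>.143)&(z<.18)&(x>.58)&(x<.68)&(y>.155)&(y<.24)
    p=W[s];print(nm,len(p),np.round(np.percentile(p,[1,50,99],axis=0),4).tolist(), np.round(cv2.boxPoints(cv2.minAreaRect((p[:,:2]*1000).astype(np.float32))),1).tolist())
f=np.load('top.npz');W=f['W'];ok=f['d']>0;z=W[...,2];x=W[...,0];y=W[...,1]
p=W[ok&(z>.247)&(z<.262)&(x>.65)&(x<.9)&(y>-.08)&(y<.15)];print('hop',np.round(cv2.boxPoints(cv2.minAreaRect((p[:,:2]*1000).astype(np.float32))),1).tolist())
# spout top (z~.17)
p=W[ok&(z>.15)&(z<.19)&(x>.64)&(x<.73)&(y>.0)&(y<.1)];print('spout',np.round(cv2.boxPoints(cv2.minAreaRect((p[:,:2]*1000).astype(np.float32))),1).tolist())
for h in (.012,.035): print
```

```text
974
[[503.1000061035156, 21.0], [599.0999755859375, 11.100000381469727], [610.9000244140625, 124.5999984741211], [514.9000244140625, 134.60000610351562]]
0.02 [0.5038 0.5332 0.5887]
0.03 [0.5041 0.5072 0.5123]
0.04 [0.5055 0.5082 0.513 ]
0.05 [0.5068 0.5098 0.5145]
0.06 [0.5076 0.5108 0.5158]
0.07 [0.5092 0.5123 0.5171]
0.08 [0.5101 0.5134 0.5185]
0.09 [0.5108 0.5138 0.5184]
0.1 [0.5122 0.515  0.5199]
0.11 [0.5135 0.5171 0.591 ]
0.12 [0.5149 0.5568 0.5986]
0.13 [0.5159 0.5271 0.55  ]
x 0.52 [0.0208 0.1344]
x 0.53 [0.0197 0.1338]
x 0.54 [0.0188 0.1327]
x 0.55 [0.0172 0.1313]
x 0.56 [0.0163 0.1302]
x 0.57 [0.0155 0.1288]
x 0.58 [0.0132 0.1276]
x 0.59 [0.0132 0.1264]
w 420 [[0.6026, 0.1765, 0.1561], [0.6094, 0.1994, 0.1622], [0.6325, 0.2152, 0.1647]] [[601.4000244140625, 177.3000030517578], [630.2000122070312, 173.5], [635.4000244140625, 212.6999969482422], [606.7000122070312, 216.5]]
top 177 [[0.6027, 0.1555, 0.1451], [0.625, 0.189, 0.158], [0.6573, 0.2113, 0.1651]] [[594.7000122070312, 182.3000030517578], [658.5, 153.39999389648438], [676.5999755859375, 193.39999389648438], [612.7999877929688, 222.1999969482422]]
side 75 [[0.6061, 0.1563, 0.1447], [0.6283, 0.1778, 0.1571], [0.6565, 0.2059, 0.1636]] [[601.2000122070312, 175.10000610351562], [658.0999755859375, 155.3000030517578], [672.0999755859375, 195.60000610351562], [615.2999877929688, 215.39999389648438]]
hop [[703.2000122070312, -20.600000381469727], [826.4000244140625, -36.79999923706055], [844.7999877929688, 103.19999694824219], [721.7000122070312, 119.5]]
spout [[655.0, 10.199999809265137], [711.4000244140625, 1.2000000476837158], [727.0999755859375, 99.5], [670.5999755859375, 108.5]]
```

```bash
cat >> h.py <<'E'
YD=-.131; O=np.array([.6728,.0547,0]); RD=R.from_euler('z',YD)
def tcp(tip,T): return O+RD.apply(tip)-T.apply([0,0,env.tips_ahead])
E
python3 - <<'E'
from h import *
f=np.load('w.npz');W=f['W'];ok=f['d']>0;x,y,z=[W[...,i] for i in range(3)]
s=ok&(x>.3)&(x<.48)&(y>-.02)&(y<.3)&(z<.2)
for a in np.arange(.32,.48,.02):
    k=s&(x>a)&(x<a+.02); print(round(a,2),[round(float(z[k&(y>b)&(y<b+.04)].max()),3) if (k&(y>b)&(y<b+.04)).any() else None for b in np.arange(0,.3,.04)])
for t in (.2,.3,.35):
    T=tool(YD,t); 
    for tip in ([-.205,0,.12],[-.205,0,.03],[-.11,0,.03]): P=tcp(tip,T); q=env.ik(P,T.as_quat()); print(t,np.round(P,3),None if q is None else np.round(q,2))
for t in (0.3,.5,.7):
    T=tool(YD,t)
    for tip in ([-.072,.136,.2],[-.072,.136,.07]): P=tcp(tip,T); q=env.ik(P,T.as_quat()); print(t,np.round(P,3),None if q is None else np.round(q,2))
E
```

```text
0.32 [0.029, 0.036, 0.036, 0.015, 0.067, 0.069, 0.067, 0.065]
0.34 [0.027, 0.004, 0.004, 0.015, 0.067, 0.068, 0.065, 0.015]
0.36 [0.029, 0.037, 0.036, 0.015, 0.015, 0.015, 0.016, 0.014]
0.38 [0.004, 0.004, 0.004, 0.015, 0.015, 0.015, 0.014, 0.013]
0.4 [0.003, 0.004, 0.003, 0.013, 0.014, 0.003, 0.004, 0.004]
0.42 [0.004, 0.003, 0.003, 0.004, 0.004, 0.004, 0.003, 0.004]
0.44 [0.004, 0.003, 0.003, 0.003, 0.003, 0.004, 0.004, 0.004]
0.46 [0.003, 0.003, 0.003, 0.004, 0.003, 0.004, 0.003, 0.004]
0.2 [0.455 0.083 0.191] [-0.77 -0.08  0.43  2.18  0.17  0.87  1.  ]
0.2 [0.455 0.083 0.101] [-0.78  0.08  0.47  2.27  0.09  0.63  1.05]
0.2 [0.549 0.071 0.101] [-0.72  0.27  0.53  2.07 -0.11  0.65  1.3 ]
0.3 [0.448 0.084 0.189] [-0.77 -0.15  0.37  2.25  0.29  0.78  0.86]
0.3 [0.448 0.084 0.099] [-0.77  0.02  0.41  2.34  0.26  0.53  0.86]
0.3 [0.542 0.072 0.099] [-0.73  0.22  0.5   2.15  0.02  0.52  1.17]
0.35 [0.445 0.085 0.188] [-0.76 -0.17  0.33  2.29  0.36  0.74  0.79]
0.35 [0.445 0.085 0.098] [-0.76  0.    0.36  2.37  0.37  0.49  0.74]
0.35 [0.539 0.072 0.098] [-0.74  0.2   0.48  2.19  0.1   0.46  1.08]
0.3 [0.598 0.202 0.269] [-0.83  0.17  0.4   1.78  0.11  0.95  0.94]
0.3 [0.598 0.202 0.139] [-0.82  0.32  0.41  1.91  0.06  0.69  0.95]
0.5 [0.585 0.203 0.264] [-0.85  0.08  0.31  1.94  0.41  0.77  0.66]
0.5 [0.585 0.203 0.134] [-0.88  0.25  0.37  2.06  0.46  0.49  0.53]
0.7 [0.573 0.205 0.256] [-0.77  0.03  0.14  2.08  0.81  0.66  0.25]
0.7 [0.573 0.205 0.126] [-0.98  0.24  0.38  2.19  1.12  0.42 -0.18]
```

Run:
```python
from h import *
T=tool(YD,.3); q=T.as_quat()
env.move_to(tcp([-.205,0,.12],T),q); grip(.04,30)
f0=env.current_wrist_force()
env.servo_line(tcp([-.205,0,.03],T),rate=.12)
print(env.current_time(),f0,env.current_wrist_force())
env.servo_line(tcp([-.185,0,.03],T),rate=.08)
xs=-.185; xd=RD.apply([1,0,0]); log=[]
while xs<-.100:
    xs+=.004 if xs<-.128 else .002
    env.servo_line(tcp([xs,0,.03],T),rate=.04)
    F=(env.current_wrist_force()-f0); log.append((round(xs,3),np.round(RD.inv().apply(F),1).tolist()))
    if -F@xd>(22 if xs>-.135 else 40): break
print(env.current_time()); [print(*l) for l in log]
print(RD.inv().apply(env.current_position()-O))
```

```text
6.0167 [-0.31065194  0.62398166  0.03463031] [ 0.41071345  0.50605787 -0.41743765]
12.9167
-0.181 [-0.2, 0.4, 0.8]
-0.177 [0.1, -1.1, 0.3]
-0.173 [-0.1, -1.1, 0.8]
-0.169 [0.9, -0.8, -0.8]
-0.165 [-0.3, -0.7, 0.2]
-0.161 [0.2, -1.0, 0.3]
-0.157 [0.3, -0.7, 1.4]
-0.153 [0.0, -0.4, -0.1]
-0.149 [-0.3, -0.8, 0.1]
-0.145 [1.0, -0.4, 0.1]
-0.141 [0.6, 0.9, -0.4]
-0.137 [0.4, -0.2, -0.2]
-0.133 [-0.1, -0.3, 0.1]
-0.129 [-0.3, -0.1, 0.1]
-0.125 [0.3, -1.2, -0.8]
-0.123 [-1.3, -1.6, -0.8]
-0.121 [-0.8, -0.8, -0.7]
-0.119 [-0.8, 0.6, -0.4]
-0.117 [-0.4, -1.1, -1.1]
-0.115 [-0.5, -0.9, -0.0]
-0.113 [-0.3, -0.9, -0.2]
-0.111 [-0.5, -0.4, -0.6]
-0.109 [0.1, -0.1, -0.9]
-0.107 [-5.8, 0.5, 4.2]
-0.105 [-15.0, -0.7, 8.4]
-0.103 [-22.7, 0.4, 14.8]
[-1.28519869e-01  2.56671024e-06  9.74862043e-02]
```

Run:
```python
from h import *
ims=[]
for n in ("top","side"):
    im,d=eyes.capture(n); W=cloud(n,d); np.savez(f'{n}2.npz',im=im,d=d,W=W)
    a=im[130:240,150:290] if n=="top" else im[110:250,200:350]
    ims.append(cv2.resize(a,(400,400),interpolation=cv2.INTER_CUBIC))
    for m in finder.masks_of(n,'pan')[:2]:
        p=RD.inv().apply(W[m['region']&(d>0)]-O); print(n,round(m['conf'],2),np.round(np.percentile(p,[2,98],axis=0),3).tolist())
cv2.imwrite('pics/b.png',cv2.cvtColor(np.hstack(ims),cv2.COLOR_RGB2BGR))
```

```text
top 0.71 [[-0.102, -0.052, -0.001], [0.053, 0.058, 0.066]]
side 0.6 [[-0.099, -0.054, 0.001], [0.005, 0.058, 0.064]]
```

View pics/b.png

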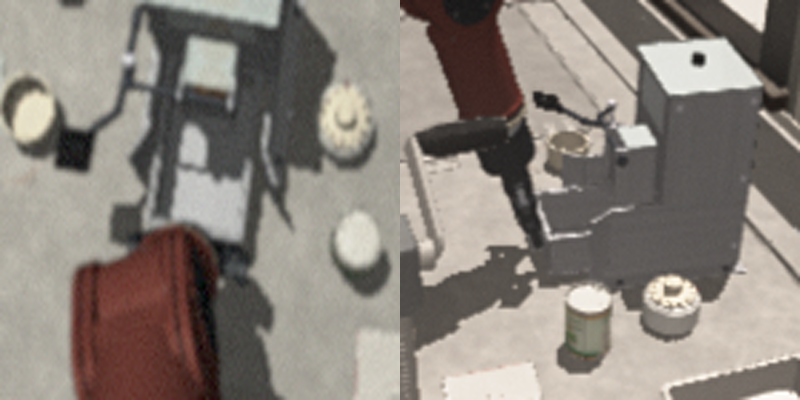

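Run:
```python
from h import *
T=tool(YD,.3); q=T.as_quat()
env.servo_line(tcp([-.17,0,.03],T),rate=.12)
env.servo_line(tcp([-.19,.02,.22],T),rate=.25)
cal=eyes.calibration('wrist'); im,d=eyes.capture('wrist'); W=RD.inv().apply((cloud('wrist',d,cal)-O).reshape(-1,3)); W=W[d.ravel()>0]
p=W[(W[:,2]>.056)&(W[:,2]<.07)&(W[:,0]>-.2)&(W[:,0]<-.07)&(abs(W[:,1])<.07)]
for lo in np.arange(-.06,.06,.02):
    a=p[(p[:,1]>=lo)&(p[:,1]<lo+.02)]
    if len(a): print(round(lo,2),np.round(a[:,0].min(),4))
print('y',p[:,1].min(),p[:,1].max())
grip(0.,30)
env.move_to(tcp([-.064,.134,.2],T),q); f0=env.current_wrist_force()
print(env.current_time(),f0)
cv2.imwrite('pics/c.png',cv2.cvtColor(im,cv2.COLOR_RGB2BGR))
zt=.2
for zt in (.18,.172,.168,.164,.160,.156,.152,.148):
    env.servo_line(tcp([-.064,.134,zt],T),rate=.04); env.sleep(.1)
    F=env.current_wrist_force()-f0; print(zt,np.round(F,1))
    if F[2]>2.5: break
print(env.current_time())
im,d=eyes.capture('side'); a=cv2.resize(im[110:250,200:350],(600,560),interpolation=cv2.INTER_CUBIC)
cv2.imwrite('pics/d.png',cv2.cvtColor(a,cv2.COLOR_RGB2BGR))
```

```text
-0.06 -0.1048
-0.04 -0.105
-0.02 -0.1051
0.0 -0.1047
0.02 -0.1052
0.04 -0.1048
y -0.053160023591355444 0.06091552283586374
15.975 [ 0.66940081 -0.57882593 -0.10488833]
0.18 [-0.   1.6 -0.4]
0.172 [0.1 0.8 0.5]
0.168 [-0.5  1.1 -0. ]
0.164 [0.4 0.5 0.2]
0.16 [0.2 1.  0.9]
0.156 [-0.   0.7  0.8]
0.152 [0.1 0.6 1. ]
0.148 [0.1 1.7 0.7]
19.275
```

View pics/d.png

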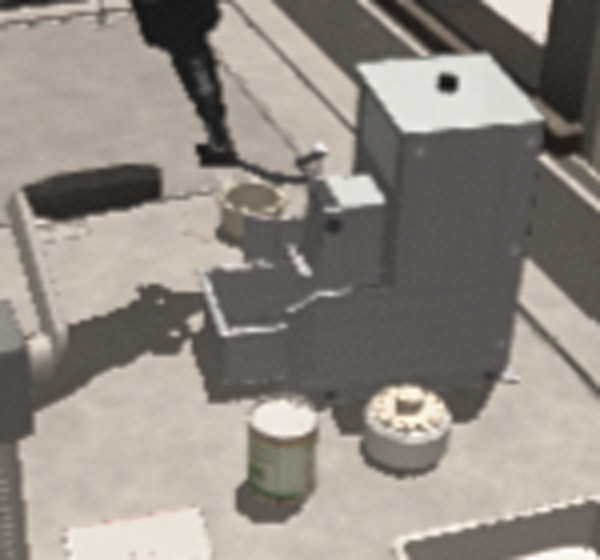

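Run:
```python
from h import *
T=tool(YD,.3); f0=np.array([.3,.3,.3])
env.servo_line(tcp([-.068,.134,.115],T),rate=.05); print(np.round(env.current_wrist_force()-f0,1))
env.servo_line(tcp([-.066,.134,.084],T),rate=.05); print(np.round(env.current_wrist_force()-f0,1))
z=.084
while z>.060:
    z-=.002; env.servo_line(tcp([-.064,.134,z],T),rate=.04); F=env.current_wrist_force()-f0; print(round(z,3),np.round(F,1))
    if F[2]>14: break
print(env.current_time()); env.sleep(1.5)
np.save('z.npy',z)
ims=[]
for n in ("top","side"):
    im,d=eyes.capture(n); W=RD.inv().apply((cloud(n,d)-O).reshape(-1,3)).reshape(384,512,3)
    for l in ('ball_1','flap'):
        for m in finder.masks_of(n,l)[:4]: print(n,l,round(m['conf'],2),np.round(np.median(W[m['region']&(d>0)],0),3))
    a=im[130:240,150:290] if n=="top" else im[110:250,200:350]
    ims.append(cv2.resize(a,(400,400),interpolation=cv2.INTER_CUBIC))
cv2.imwrite('pics/e.png',cv2.cvtColor(np.hstack(ims),cv2.COLOR_RGB2BGR))
print(env.current_time(),env.current_wrist_force())
```

```text
[-2.  -0.9  2.3]
[-0.7 -0.8  3.3]
0.082 [-3.5 -0.7  3.7]
0.08 [-3.5 -0.1  3.5]
0.078 [-3.8  0.   5.7]
0.076 [-5.7 -1.3 10.8]
0.074 [-7.2 -1.1 15.6]
22.1667
top ball_1 0.62 [-0.034 -0.029  0.038]
top ball_1 0.52 [-0.003  0.225  0.007]
top flap 0.78 [-0.03  -0.001  0.147]
top flap 0.57 [ 0.06  -0.003  0.236]
side flap 0.56 [-0.021  0.001  0.147]
23.9667 [-7.08724343 -1.10700026 16.83488295]
```

View pics/e.png

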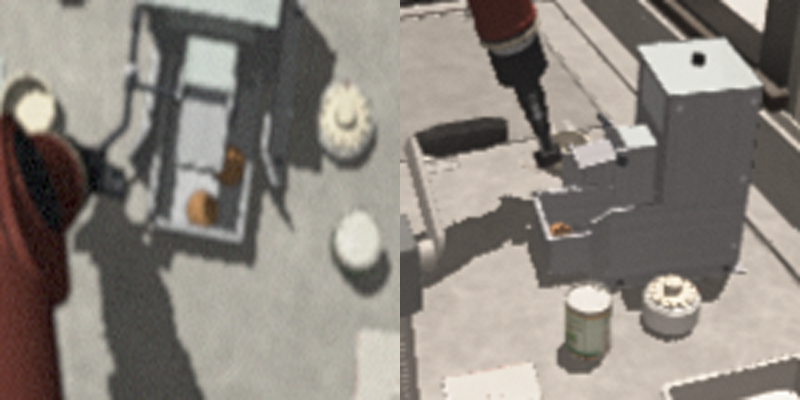

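Run:
```python
from h import *
env.sleep(3.5); ims=[]
for n in ("top","side"):
    im,d=eyes.capture(n); W=RD.inv().apply((cloud(n,d)-O).reshape(-1,3)).reshape(384,512,3)
    hsv=cv2.cvtColor(im,cv2.COLOR_RGB2HSV); k=(hsv[...,0]<18)&(hsv[...,1]>110)&(d>0)&(abs(W[...,1])<.07)&(abs(W[...,0]+.03)<.15)&(W[...,2]<.2)
    nn,lab,st,ce=cv2.connectedComponentsWithStats(k.astype(np.uint8))
    for i in range(1,nn):
        if st[i,4]>3: print(n,st[i].tolist(),np.round(np.median(W[lab==i],0),3))
    a=im[145:205,185:245] if n=="top" else im[140:200,225:285]
    ims.append(cv2.resize(a,(400,400),interpolation=cv2.INTER_CUBIC))
cv2.imwrite('pics/f.png',cv2.cvtColor(np.hstack(ims),cv2.COLOR_RGB2BGR))
print(env.current_time())
```

```text
top [227, 171, 8, 9, 38] [-0.031 -0.03   0.039]
top [216, 183, 9, 8, 57] [-0.078 -0.002  0.04 ]
side [257, 189, 6, 3, 11] [-0.075 -0.002  0.041]
27.5667
```

View pics/f.png

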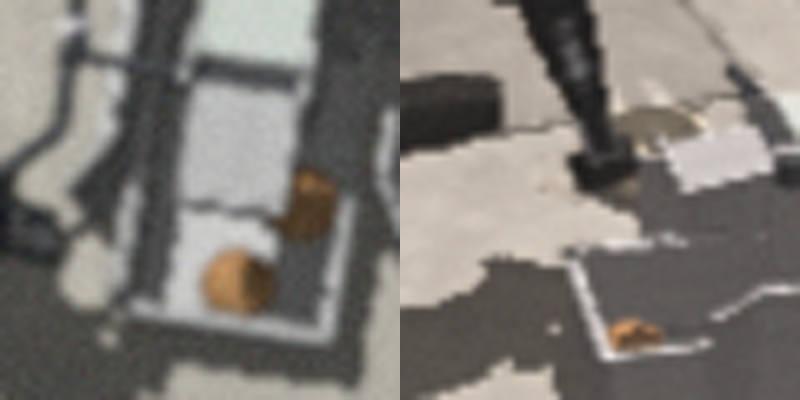

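Run:
```python
from h import *
cal=eyes.calibration('wrist'); im,d=eyes.capture('wrist'); W=RD.inv().apply((cloud('wrist',d,cal)-O).reshape(-1,3)).reshape(384,512,3)
hsv=cv2.cvtColor(im,cv2.COLOR_RGB2HSV); k=(hsv[...,0]<18)&(hsv[...,1]>90)&(d>0)&(abs(W[...,1])<.07)&(abs(W[...,0]+.03)<.15)&(W[...,2]<.2)
nn,lab,st,ce=cv2.connectedComponentsWithStats(k.astype(np.uint8))
for i in range(1,nn):
    if st[i,4]>8: print(st[i].tolist(),np.round(np.median(W[lab==i],0),3))
cv2.imwrite('pics/g.png',cv2.cvtColor(cv2.resize(im,(768,576)),cv2.COLOR_RGB2BGR)); print(env.current_time())
```

```text
[10, 180, 74, 73, 3803] [-0.043 -0.01   0.037]
[84, 255, 50, 47, 1778] [0.022 0.014 0.033]
27.6167
```

View pics/g.png

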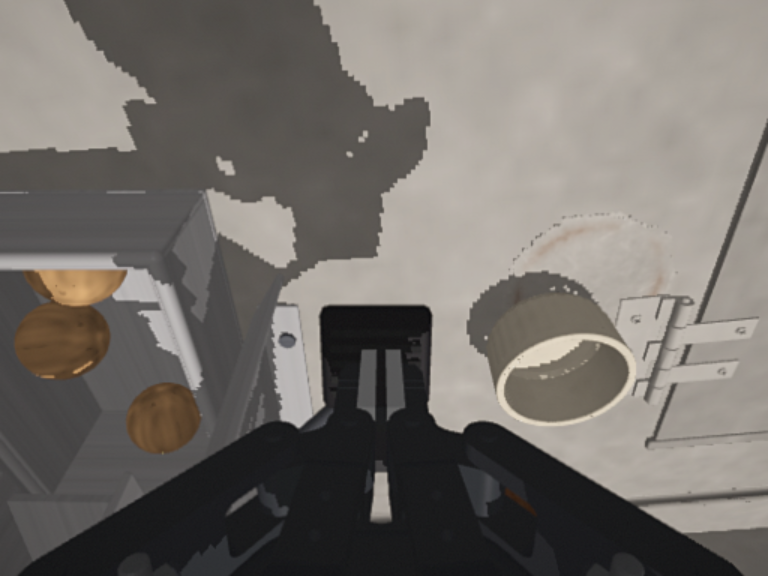

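Run:
```python
from h import *
T=tool(YD,.3); P=lambda x,z: tcp([x,.134,z],T)
env.servo_line(P(-.067,.115),rate=.02)
env.servo_line(P(-.064,.148),rate=.015)
env.servo_line(P(-.064,.172),rate=.01)
print(env.current_time(),env.current_wrist_force())
env.servo_line(P(-.09,.25),rate=.12); env.sleep(.3)
for n in ("top","side"):
    im,d=eyes.capture(n); W=RD.inv().apply((cloud(n,d)-O).reshape(-1,3)).reshape(384,512,3)
    x,y,z=[W[...,i] for i in range(3)]
    p=W[(d>0)&(z>.056)&(z<.07)&(x>-.2)&(x<-.085)&(abs(y)<.07)]; print(n,len(p),np.percentile(p[:,0],[0,5,50]) if len(p) else '')
    for m in finder.masks_of(n,'flap')[:2]: print(n,'flap',round(m['conf'],2),np.round(np.percentile(W[m['region']&(d>0)],[5,50,95],axis=0),3).tolist())
print(env.current_time())
a=im[110:250,200:350]; cv2.imwrite('pics/h.png',cv2.cvtColor(cv2.resize(a,(600,560),interpolation=cv2.INTER_CUBIC),cv2.COLOR_RGB2BGR))
```

```text
34.7333 [ 0.20600707  0.13576454 -0.21378696]
top 101 [-0.10592558 -0.10493152 -0.10065612]
top flap 0.66 [[-0.012, -0.021, 0.093], [-0.004, 0.008, 0.134], [0.002, 0.083, 0.157]]
top flap 0.65 [[0.002, -0.182, 0.023], [0.028, -0.154, 0.04], [0.058, -0.126, 0.054]]
side 51 [-0.10179248 -0.10086161 -0.09728076]
side flap 0.49 [[0.002, 0.072, 0.154], [0.004, 0.078, 0.154], [0.005, 0.078, 0.157]]
36.0667
```

View pics/h.png

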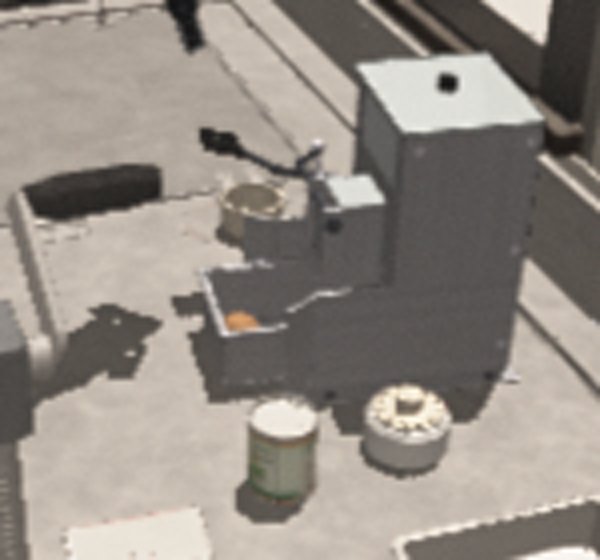

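The flap is shut and the lever is up at (215,140). The pan is home with a ball visible at (240,322), the hand is clear, and the tin, timer and dish have not moved.

```bash
python3 -c "
from station import env
print(env.hand_in())"
```

```text
the job is handed in; nothing more can be done
None
```

The job is handed in at about 36 s of the 59 s: the pan is home against the stop with all three rice balls in it, the flap was eased shut under the finger, the tin, timer and dish were left in place, and the hand is clear.

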